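# Hook the rinse basket out of the deep tank

### The job

Take the hook rod by its red grip and use it to fish the wire basket by its bail out of the deep rinse tank, without touching the basket with the gripper. Set the basket down gently, upright on the floor of the white drip tray, and unhook it. Then hang the rod back in the fork of its stand and let go, leaving the other things on the bench where they are.

Things in the scene. Friction and masses are not known exactly. Their poses are not given: they have to be found in the camera images.
- hook_rod: Steel hook rod (0.12 kg) hanging upright in the stand's fork; z up along the 6 mm rod. Origin: middle of its red grip, a block 24 mm along own x, 16 mm along y (pinch from above, closing along y), from 22 mm below to 27 mm above the origin. A black collar, 34 mm wide, has its underside 29 mm below the origin and rests on the fork. The rod ends below in a J hook pointing to own +x.
- hook_seat (a point): Point in the rod's J hook where the axis of a hooked 5 mm wire lies: 9 mm along the rod's +x and 110.5 mm below its origin. The gap between rod and hook tip is 12 mm; the hook's lowest point lies 119 mm below the rod's origin.
- hook_tip (a point): Top of the hook's upturned tip (6 mm thick): 18 mm along the rod's +x, 99 mm below its origin.
- stand: White fixed stand for the rod: base 100 x 90 mm, post at own x = 33 to 47 mm, fork on top. Origin at bench height under the rod's place; z up. Two prongs along x, ending at x = -28 mm, top at z = 126 mm, 8 mm thick, with a 14 mm slot between them, open to own -x. Stops 4 mm high at x = -24 (black) and +24 mm keep the collar in: raise the rod 5 mm or more to pass out or in along x.
- seat (a point): Place in the stand's frame where the rod's origin is when the rod hangs in the fork: over the stand's origin at z = 155 mm. The rod may hang up to 4 mm off it sideways, in any turn about the vertical.
- tank: Fixed square rinse tank, clear walls with a blue rim, empty of liquid. Origin: centre of its underside, z up. Inside 84 x 84 mm, rim at z = 145 mm (98 mm wide outside; base 108 mm). On the two y sides, ledges 10 mm wide with their top at z = 38 mm, on which the basket's ears rest.
- basket: Steel wire basket with three small vials fixed in it, 0.15 kg, hanging by its ears on the ledges deep in the tank, turned like the tank, within 8 mm of its middle. Origin: centre of its underside, z up. Body 60 mm along x, 56 mm along y, 32 mm high; ears on the y sides (78 mm over all, 28 to 31 mm up).
- bail (a point): Middle of the top of the basket's rigid bail, on the wire's axis, 68 mm above the basket's origin. The bail, of 5 mm wire, arches in the basket's y-z plane from y = -27 to +27 mm, level at the top from y = -5 to +5 mm; the space under it is open along x.
- tray: Fixed white drip tray, 130 x 130 mm outside, walls 4 mm thick and 14 mm high, floor 4 mm thick. Origin: centre of its underside, z up.
- ointment_c: Bystander: white ointment jar with red lid, 49 mm wide, 44 mm high, origin under its centre. Leave alone. It stands below the front edge of a wall shelf unit, which overhangs the back of the bench (from about x = 0.63 m on, less than 0.6 m above the bench): keep wrist and gripper in front of it when swinging across.
- lid: Bystander: black jar lid, 79 mm wide, 19 mm high, lying to the right behind the mortar. Leave alone.
Things that resemble listed ones, but are neither listed nor needed, are in the scene too. Leave any pink look-alike of the stand alone.

How it is judged:
On the way:
1. the basket hangs on the hook, clear above the tank's rim (z of basket in the frame of tank above 0.146 m and contact force between basket and hook_rod above 0.3 N and distance between bail and hook_seat below 0.03 m), for 0.2 s.
At the end, for the whole second after the job is handed in: The basket stands on the tray's floor (within 4 mm in height, tilted less than 0.08 rad, its middle within 40 mm of the tray's middle along each side), at rest and unhooked; the rod hangs upright (within 0.12 rad) and still in the fork, its origin within 12 mm of the seat (z of basket in the frame of tray between 0.001 and 0.008 m and x of basket in the frame of tray between -0.04 and 0.04 m and y of basket in the frame of tray between -0.04 and 0.04 m and angle between basket's own z axis and vertical below 0.08 rad and linear speed of basket below 0.02 m/s and contact force between basket and hook_rod below 0.05 N and distance between hook_rod and seat below 0.012 m and angle between hook_rod's own z axis and vertical below 0.12 rad and linear speed of hook_rod below 0.03 m/s); the robot touches nothing.
It fails at once if the gripper touches the basket (contact force between the fingers and basket above 1 N).
It fails at once if the basket is tipped over (more than 0.8 rad) (angle between basket's own z axis and vertical above 0.8 rad).
It fails at once if the basket is dropped or banged onto the tray (over 25 N) (contact force between basket and tray above 25 N).
It fails at once if the ointment jar is shifted by over 30 mm (distance of ointment_c from where it was at the start of the episode above 0.03 m).
It fails at once if the jar lid is shifted by over 30 mm (distance of lid from where it was at the start of the episode above 0.03 m).
It also fails if it takes over 70 s, if anything falls off the work surface, if the arm or the gripper's body presses on something with over 40 N, if the wrist force passes 120 N, or if a joint passes its speed limit or range.

### The arm

A 7-joint arm with a two-finger parallel gripper is mounted at the origin on a cart in front of the work surface, level with it; the furniture and walls round the work are solid. World frame = base frame: x ahead of the robot, y to its left, z up, the work surface at z = 0. Lengths are in m, angles in rad, forces in N, time in s.
With the tool pointing down it reaches from about 0.4 to 0.85 m from the base axis. Payload 4.5 kg.
Tool frame: the origin (TCP) lies where the fingers leave the gripper's body, on its centre line; the fingertips stand 64 mm ahead of it and the grasp point (between the pads) lies 45 mm ahead of it; z points along the fingers, y is the line along which they close (so a half turn about z gives the same grasp; the last joint's range is limited). The gripper opens to 88 mm and grips with 3 to 60 N. Pads are 18 mm wide; open, the fingers measure 123 mm over their backs; the gripper's body (75 mm by 187 mm) begins 45 mm behind the grasp point.
Start: joints at [-1.208, 0.689, -0.195, 1.565, 0.157, 0.902, -0.215], TCP at [0.202, 0.592, 0.303] pointing down, gripper open.
Joint ranges: [-3.01, 3.01], [-0.46, 2.08], [-1.47, 1.51], [0.13, 2.56], [-1, 4.14], [0.04, 2.09], [-2.66, 2.66]. Speed limits (rad/s): [2.57, 2.57, 3.14, 3.14, 3.14, 3.14, 3.14].

### API

Orientations are given as a unit quaternion [x, y, z, w].
In Python, from plant import r gives the robot as it stands.
- The arm moves only by the tool play_rows, never from a script. Its arguments are lists of equal length, an entry for each row: "translation": the shift along the tool's x, y, z in m, a list of three; "delta_rot": the turn, a rotation vector about the tool's x, y, z in degrees, a list of three; "grip": the opening, from -1 (shut) to 1 (fully open). In form: {"translation": [[x, y, z], ...], "delta_rot": [[rx, ry, rz], ...], "grip": [grip, ...]}. A call has 1 to 20 rows; each row shifts and turns the commanded pose from where the row before left it, along the tool's axes as they then stand; what a row does not reach is not made up. A row lasts 1/8 s, in which the tool goes at most 62.5 mm and 10.7 degrees, less where a joint would pass 70% of its speed; a pose out of reach is approached as far as the arm can. A call with a gripper value outside its range is refused whole. The fingers move at their own pace and stop on an object; "squeeze" is the grip in N (left out, the last holds). Time passes only in rows, so rows that do not move let the fingers close. It gives the time, the measured TCP pose, the force, the opening and the grip force at its end, in the units of the state.
- r.get_state(): the state, without advancing time (a new reading comes with each control period).
- r.snapshot(name): name is "side" or "top"; returns the picture (384x512x3 uint8, blue, green, red); there is no depth.
- r.get_calibration(name): a dict with "intrinsics" (3x3 intrinsics, pixels), "k1" (the pictures are not rectified: a ray, as slopes to the right and down, at radius r is drawn at 1 + k1 r^2 times it, then the intrinsics apply), "eye" and "rotation" of the camera in the world. Camera axes: x right, y up, looking along -z (the intrinsics and any distortion apply to the point x, -y, -z); pixel columns grow to the right and rows downward; lengths in m; the calibration is good to about 2 mm. A picture is of the moment at which its call begins. get_calibration takes no time and is no camera call.
- r.finish_job(): hands the job in; it is judged then, once.
Trained networks look in the newest picture that a camera, given by its name, has taken for a name from the list of things; names that differ only in an ending like _2 or _b are one class to them, and where a whole thing is asked for, a point or a joint stands for the part that bears it (a point fixed in the world has none). Each returns a list of dicts, best first, with "confidence" (0 to 1); they miss things now and then, are a little off and sometimes report something else, mostly with a low value. They report only what shows in the picture. A call takes as long as a camera call. They do not tell look-alikes from the thing itself.
- r.look_for(camera, target): "point" ([x, y, z] in m, in world coordinates, good to about 4 mm: the middle of the surface that is visible of it).
- r.silhouettes(camera, target): "pixels" (384x512 bool, what is visible of it).
The state is a dict: "clock": time; "q": joint angles; "qd": joint speeds; "joint_torque": joint torques, N m; "tool_pos": TCP position; "eef_rot": TCP orientation; "contact_force": force on the tool from outside, world axes, zero at the start; "moment": the same for the moment, N m; "opening": opening from 0.0 (shut) to 1.0 (fully open); "finger_force": force on a finger pad.
Only numpy, scipy, OpenCV 4.12 (cv2) and the standard library are available. Lean on these libraries where they do the work, as an engineer would, in place of code of your own. Each camera call takes 0.05 s, during which the arm holds its last target. There are 200 camera calls.

## Working session

There is one attempt and no reset: what is moved stays moved. The work goes in short steps, Python scripts to look and compute and a tool call to move; the robot and the scene stay as the last step left them, time stands still between calls to the robot, and variables do not carry over. Pictures are saved under pics/ and viewed, at most 10 in all, crops included, and the job is handed in when it is done.

Besides the shell and the picture viewer there is one more tool, called after ">>>" by a JSON object that holds its "method" and its "body". play_rows: Moves the arm, as the interface text tells. Its arguments: {"type":"object","properties":{"translation":{"type":"array","items":{"type":"array","items":{"type":"number"}}},"delta_rot":{"type":"array","items":{"type":"array","items":{"type":"number"}}},"grip":{"type":"array","items":{"type":"number"}},"squeeze":{"type":"number"}},"required":["translation","delta_rot","grip"]}

```bash
mkdir -p pics
cat > h.py <<'E'
import numpy as np, cv2
from plant import r
from scipy.spatial.transform import Rotation as R
def cal(n):
    c=r.get_calibration(n); return np.array(c["intrinsics"]),c["k1"],np.array(c["eye"]),np.array(c["rotation"])
def rot(M): return M if M.shape==(3,3) else R.from_quat(M).as_matrix()
def proj(n,p):
    K,k,e,M=cal(n); q=(np.atleast_2d(p)-e)@rot(M); s=np.c_[q[:,0],-q[:,1]]/-q[:,2:]
    s=s*(1+k*(s**2).sum(1,keepdims=True)); return s@K[:2,:2].T+K[:2,2]
def ray(n,uv):
    K,k,e,M=cal(n); uv=np.atleast_2d(np.float64(uv))
    s=cv2.undistortPoints(uv[:,None],K,np.array([k,0,0,0,0.]))[:,0]
    d=np.c_[s[:,0],-s[:,1],-np.ones(len(s))]@rot(M).T; return e,d
def atz(n,uv,z):
    e,d=ray(n,uv); return e+d*((z-e[2])/d[:,2:])
E
python3 - <<'E'
from h import *
for n in("top","side"):
    cv2.imwrite(f"pics/{n}0.png",r.snapshot(n)); print(n,cal(n))
    for t in("hook_rod","stand","tank","basket","bail","tray","ointment_c","lid"):
        for d in r.look_for(n,t)[:3]: print(t,np.round(d["point"],3),round(d["confidence"],2),proj(n,d["point"]).round()[0])
print(r.get_state())
E
```

```text
top (array([[393.10590617,   0.        , 254.38683902],
       [  0.        , 393.10590617, 186.41987648],
       [  0.        ,   0.        ,   1.        ]]), -0.002288019606645303, array([0.33159053, 0.06681275, 1.22940335]), array([ 0.04596543, -0.05380403, -0.69527652,  0.71525021]))
stand [0.321 0.22  0.011] 0.77 [199. 244.]
stand [0.505 0.219 0.006] 0.76 [202. 185.]
stand [0.655 0.257 0.042] 0.2 [191. 135.]
tank [0.462 0.061 0.091] 0.74 [253. 197.]
basket [0.457 0.064 0.032] 0.86 [251. 201.]
bail [0.457 0.062 0.035] 0.84 [252. 201.]
bail [0.496 0.228 0.158] 0.34 [193. 180.]
tray [0.494 0.413 0.007] 0.85 [140. 187.]
ointment_c [0.656 0.259 0.044] 0.81 [190. 135.]
lid [ 0.559 -0.288 -0.   ] 0.65 [363. 173.]
side (array([[499.45352788,   0.        , 259.73583472],
       [  0.        , 499.45352788, 185.18692751],
       [  0.        ,   0.        ,   1.        ]]), -0.0868405196541821, array([-0.0659212 ,  1.28218813,  1.01853522]), array([-0.10536202,  0.45374063,  0.86567892, -0.18335293]))
hook_rod [0.499 0.247 0.144] 0.65 [235. 204.]
stand [0.517 0.25  0.009] 0.8 [231. 238.]

[... 189 characters left out ...]
 0.9, 'q': array([-1.20819857,  0.689045  , -0.19460436,  1.56531087,  0.15727788,
        0.90250213, -0.21512114]), 'qd': array([ 0.00086608,  0.00085022,  0.00111628, -0.00014212, -0.00185224,
       -0.00023842, -0.00042406]), 'joint_torque': array([-4.31106164e-04, -5.27481794e+01, -1.26729727e+00, -1.53751034e+01,
       -5.20283345e-02, -8.18361659e-04,  2.49335102e-06]), 'tool_pos': array([0.20179093, 0.59154244, 0.30277427]), 'eef_rot': array([ 1.63663181e-01,  9.86516274e-01,  5.86025528e-05, -4.34665672e-06]), 'contact_force': array([ 0.103262  , -0.59870384, -0.69479088]), 'moment': array([ 0.02281995, -0.0125748 ,  0.01062895]), 'finger_force': 0.0, 'opening': 0.999356286645067}
```

View pics/top0.png

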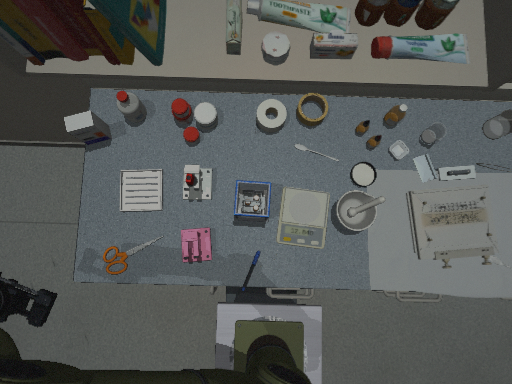

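View pics/side0.png

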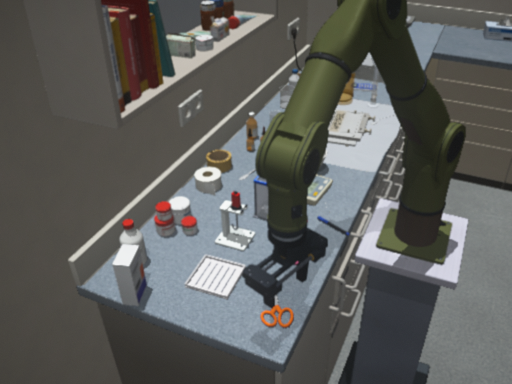

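Top picture: the white stand with the red grip is at about (198,183). The pink look-alike at (196,245) holds no rod, so the white one fits. The tray is at (141,190) and the tank with the basket at (252,200). I'll confirm this in one enlarged crop with a 2 cm grid drawn from the calibration.

Run:
```python
from h import *
im=r.snapshot("top"); x0,y0=112,155
c=cv2.resize(im[y0:y0+80,x0:x0+170],None,fx=4.7,fy=4.7,interpolation=cv2.INTER_CUBIC)
s=cv2.resize(r.snapshot("side")[180:230,205:295],None,fx=4.4,fy=4.4,interpolation=cv2.INTER_CUBIC)
o=np.zeros((c.shape[0]+s.shape[0],c.shape[1],3),np.uint8);o[:len(c)]=c;o[len(c):,:s.shape[1]]=s
cv2.imwrite("pics/crop1.png",o); print(o.shape)
for n in("top","side"):
  for t in("hook_rod","stand","tank","basket","bail","tray"):
    for d in r.silhouettes(n,t)[:2]:
        m=np.uint8(d["pixels"]); k=cv2.findNonZero(m)
        if k is None: continue
        print(n,t,round(d["confidence"],2),m.sum(),cv2.boundingRect(k),[np.round(v,1) for v in cv2.minAreaRect(k)])
# red grip
h=cv2.cvtColor(im,cv2.COLOR_BGR2HSV); m=cv2.inRange(h,(0,130,60),(8,255,255))|cv2.inRange(h,(172,130,60),(180,255,255))
for n,I,b in(("top",im,(180,170,25,20)),("side",r.snapshot("side"),(225,185,25,30))):
    h=cv2.cvtColor(I,cv2.COLOR_BGR2HSV); m=cv2.inRange(h,(0,120,50),(8,255,255))|cv2.inRange(h,(170,120,50),(180,255,255))
    k=cv2.findNonZero(m[b[1]:b[1]+b[3],b[0]:b[0]+b[2]])+np.array(b[:2])
    print(n,len(k),cv2.boundingRect(k),cv2.minAreaRect(k),k.mean(0), atz(n,k.mean(0),.17))
```

```text
(596, 799, 3)
top hook_rod 0.63 115 (186, 174, 11, 13) [array([191., 180.]), array([12., 10.]), np.float64(90.0)]
top stand 0.97 827 (183, 165, 29, 35) [array([197., 182.]), array([34., 28.]), np.float64(90.0)]
top stand 0.82 988 (180, 228, 32, 35) [array([195.5, 244.7]), array([33.1, 30.5]), np.float64(86.2)]
top tank 0.74 853 (234, 180, 36, 42) [array([252.1, 200.7]), array([35. , 39.8]), np.float64(3.6)]
top basket 0.6 453 (239, 192, 26, 21) [array([251.5, 202. ]), array([20., 25.]), np.float64(90.0)]
top bail 0.79 472 (239, 192, 26, 21) [array([251.5, 202. ]), array([20., 25.]), np.float64(90.0)]
top tray 0.94 1781 (119, 169, 44, 43) [array([140.5, 190. ]), array([42., 43.]), np.float64(90.0)]
side hook_rod 0.67 215 (230, 192, 12, 39) [array([235.5, 211. ]), array([38., 11.]), np.float64(90.0)]
side stand 0.86 817 (215, 202, 39, 49) [array([235.8, 226.3]), array([36.7, 45.7]), np.float64(8.6)]
side stand 0.7 230 (231, 192, 11, 39) [array([236., 211.]), array([38., 10.]), np.float64(90.0)]
side tank 0.61 585 (253, 177, 16, 44) [array([260.5, 198.5]), array([43., 15.]), np.float64(90.0)]
side tray 0.88 1641 (186, 255, 58, 44) [array([214.2, 275.5]), array([49.3, 38.3]), np.float64(18.4)]
top 42 (186, 173, 8, 10) ((188.84999084472656, 177.9499969482422), (6.640782833099365, 8.854375839233398), 18.434947967529297) [[188.92857143 177.80952381]] [[0.50082529 0.23606835 0.17      ]]
side 94 (232, 192, 8, 16) ((235.5, 199.5), (15.0, 7.0), 90.0) [[235.45744681 199.19148936]] [[0.49199784 0.2549989  0.17      ]]
```

View pics/crop1.png

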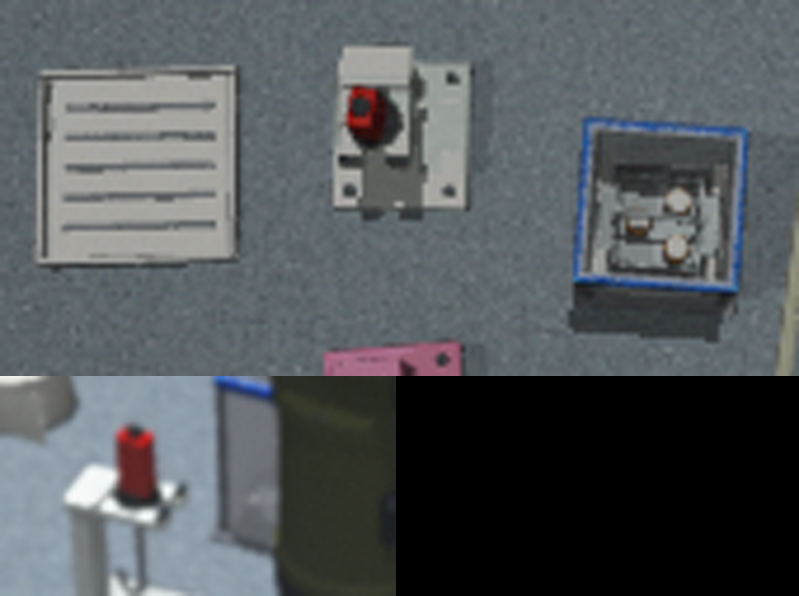

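The crop confirms it: the white stand carries the red grip, with its post towards world +x and its slot open towards −x. Now I'll fit the poses.

```bash
cat > fit.py <<'E'
from h import *
from scipy.optimize import least_squares, differential_evolution
def fitrect(pc,z,half,off=(0,0)):
    uv=(np.array(pc,float)+.5)/4.7-.5+[112,155]; W=atz("top",uv,z)[:,:2]
    L=np.array([[1,1],[1,-1],[-1,-1],[-1,1]])*half
    f=lambda p:(L@np.array([[np.cos(p[2]),np.sin(p[2])],[-np.sin(p[2]),np.cos(p[2])]])+p[:2]-W).ravel()
    s=least_squares(f,[*W.mean(0),0]); return s.x.round(4),np.abs(s.fun).max().round(4),W.round(4)
if __name__=="__main__":
    print("tank",fitrect([(583,118),(748,129),(740,293),(575,283)],.145,[.049,.049]))
    print("tray",fitrect([(40,70),(236,66),(237,262),(38,264)],.014,[.065,.065]))
    print("stand base corners",atz("top",(np.array([(468,63),(466,211),(335,211)])+.5)/4.7-.5+[112,155],.01).round(4))
    print("fork front",atz("top",(np.array([(338,163),(409,163)])+.5)/4.7-.5+[112,155],.126).round(4))
    S={}
    for n,b in(("top",(180,168,20,20)),("side",(225,186,20,24))):
        I=r.snapshot(n).astype(float)[b[1]:b[1]+b[3],b[0]:b[0]+b[2]]
        red=I[...,2]-I[...,:2].max(2); S[n]=(np.clip(red/35,0,1),b)
    B=np.array([[x,y,z] for x in(-.012,.012) for y in(-.008,.008) for z in(-.022,.027)])
    def cost(p):
        c=0
        for n,(m,b) in S.items():
            W=R.from_euler("z",p[3]).apply(B)+p[:3]
            uv=(proj(n,W)-b[:2]+.5)*8
            t=np.zeros((b[3]*8,b[2]*8),np.float32); cv2.fillConvexPoly(t,cv2.convexHull(uv.astype(np.int32)),1)
            c+=np.abs(cv2.resize(t,(b[2],b[3]),interpolation=cv2.INTER_AREA)-m).sum()
        return c
    for sd in(1,2,3):
        s=differential_evolution(cost,[(.47,.53),(.2,.27),(.153,.157),(-1.6,1.6)],seed=sd,maxiter=150,tol=1e-6); print(s.x.round(4),s.fun,[m.sum() for m,_ in S.values()])
    p=s.x
    for k in range(8):
        a=k*np.pi/4; print(k*45,proj("side",[p[:3]+R.from_euler("z",a).apply([.018,0,-.105])])[0].round(1),end=" ")
    print(proj("side",[p[:3]-[0,0,.105]]))
E
python3 fit.py
```

```text
tank (array([ 0.4525,  0.0616, -0.0276]), np.float64(0.0009), array([[0.5033, 0.1097],
       [0.4996, 0.0115],
       [0.4021, 0.0141],
       [0.4052, 0.111 ]]))
tray (array([0.4841, 0.4079, 0.0549]), np.float64(0.0011), array([[0.5457, 0.4771],
       [0.5523, 0.3472],
       [0.4216, 0.3387],
       [0.4166, 0.4687]]))
stand base corners [[0.5597 0.1933 0.01  ]
 [0.46   0.1904 0.01  ]
 [0.4575 0.2769 0.01  ]]
fork front [[0.4746 0.2567 0.126 ]
 [0.4758 0.2141 0.126 ]]Traceback (most recent call last):
  File "fit.py", line 27, in <module>
    s=differential_evolution(cost,[(.47,.53),(.2,.27),(.153,.157),(-1.6,1.6)],seed=sd,maxiter=150,tol=1e-6); print(s.x.round(4),s.fun,[m.sum() for m,_ in S.values()])
    return fun(*args, **kwargs)
    ret = solver.solve()
    next(self)
    ~~~~^^^^^^
    energy = self.func(parameters)
    return self.f(x, *self.args)
           ~~~~~~^^^^^^^^^^^^^^^
  File "fit.py", line 22, in cost
    uv=(proj(n,W)-b[:2]+.5)*8
        ~~~~^^^^^
  File "h.py", line 8, in proj
    K,k,e,M=cal(n); q=(np.atleast_2d(p)-e)@rot(M); s=np.c_[q[:,0],-q[:,1]]/-q[:,2:]
            ~~~^^^
  File "h.py", line 5, in cal
    c=r.get_calibration(n); return np.array(c["intrinsics"]),c["k1"],np.array(c["eye"]),np.array(c["rotation"])
ValueError: time passes only in moves, steps and waits
```

```bash
sed -i 's/^def cal(n):/from functools import lru_cache\n@lru_cache\ndef cal(n):/' h.py; python3 fit.py | tail -5
```

```text
[0.4758 0.2141 0.126 ]]
[0.5016 0.2378 0.153  0.3748] 53.42410714285714 [np.float64(72.4857142857143), np.float64(126.68571428571428)]
[ 0.5015  0.238   0.1534 -0.5775] 53.83125 [np.float64(72.4857142857143), np.float64(126.68571428571428)]
[ 0.5017  0.2379  0.1544 -0.5505] 53.799553571428575 [np.float64(72.4857142857143), np.float64(126.68571428571428)]
0 [231.6 225.8] 45 [231.3 228.7] 90 [234.2 230.7] 135 [238.7 230.8] 180 [242.1 228.8] 225 [242.4 225.9] 270 [239.5 223.9] 315 [235.  223.8] [[236.86060231 227.28023684]]
```

Run:
```python
from h import *
def e(n,x,y,w,h,f): return cv2.resize(r.snapshot(n)[y:y+h,x:x+w],None,fx=f,fy=f,interpolation=cv2.INTER_CUBIC)
a=e("side",222,184,30,52,11); b=e("top",180,168,22,26,15); c=np.zeros((572,800,3),np.uint8); c[:,:330]=a; c[:390,340:670]=b
c=cv2.convertScaleAbs(c,alpha=1.5); cv2.imwrite("pics/crop2.png",c)
```

```text
(no output)
```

View pics/crop2.png

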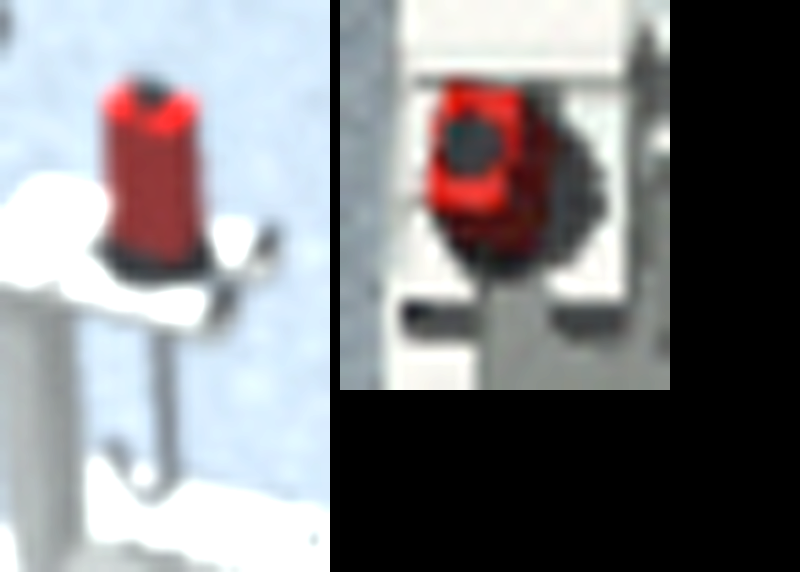

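Side crop: the hook tip is at (118,450), left of the rod, which means towards world +x. Top crop: the bright top face of the grip is centred at (477,145), long axis about −9° from world +x. So the rod stands at about (0.502, 0.238) with yaw about −9° and the hook facing the post. I'll move the gripper above it.

>>> {"method": "play_rows", "body": {"translation": [[0,0,0],[-0.0293,-0.0253,0],[-0.0293,-0.0253,0],[-0.0293,-0.0253,0],[-0.0293,-0.0253,0],[-0.0293,-0.0253,0],[-0.0293,-0.0253,0],[-0.0293,-0.0253,0],[-0.0293,-0.0253,0],[-0.0293,-0.0253,0],[-0.0293,-0.0253,0],[-0.0293,-0.0253,0],[-0.0293,-0.0253,0],[0,0,0]], "delta_rot": [[0,0,-10],[0,0,0],[0,0,0],[0,0,0],[0,0,0],[0,0,0],[0,0,0],[0,0,0],[0,0,0],[0,0,0],[0,0,0],[0,0,0],[0,0,0],[0,0,0]], "grip": [1,1,1,1,1,1,1,1,1,1,1,1,1,1]}}

```text
clock: 3.7
tool_pos: [0.5049, 0.234, 0.3026]
eef_rot: [0.08, 0.997, -0.001, 0.001]
contact_force: [0.1, -0.1, 0.3]
opening: 1.0
finger_force: 0.0
```

```bash
cat >> h.py <<'E'
def plan(p,yaw):  # world TCP target, yaw of rod x axis (deg) = angle of -tool x
    s=r.get_state(); M=R.from_quat(s["eef_rot"]); 
    T=R.from_matrix(np.array([[-np.cos(np.radians(yaw)),-np.sin(np.radians(yaw)),0],[-np.sin(np.radians(yaw)),np.cos(np.radians(yaw)),0],[0,0,-1]]).T.T)
    print("t",round(s["clock"],2),"pos",s["tool_pos"].round(4),"rodyaw",np.degrees(np.arctan2(*(-M.as_matrix()[:2,0][::-1]))).round(2),"tilt",M.as_matrix()[:,2].round(4))
    print("rot(tool,deg)",np.degrees((M.inv()*T).as_rotvec()).round(2),"then shift",T.inv().apply(np.array(p)-s["tool_pos"]).round(4),"F",s["contact_force"].round(2),"ff",round(s["finger_force"],1),"op",round(s["opening"],3))
E
python3 - <<'E'
from h import *
plan([.5016,.238,.206],-9)
print(atz("top",[(188.6,177.2)],.182), r.get_state()["q"].round(2))
E
```

```text
t 3.7 pos [0.5049 0.234  0.3026] rodyaw -9.23 tilt [ 0.0014 -0.002  -1.    ]
rot(tool,deg) [-0.1   0.1  -0.23] then shift [0.0039 0.0035 0.0966] F [ 0.13 -0.1   0.28] ff 0.0 op 1.0
[[0.50054456 0.23511887 0.182     ]] [-0.34  0.61 -0.3   1.77  0.24  0.8   0.66]
```

>>> {"method": "play_rows", "body": {"translation": [[0.0042,0.002,0.02],[0,0,0.02],[0,0,0.02],[0,0,0.02],[0,0,0.0165],[0,0,0],[0,0,0],[0,0,0],[0,0,0],[0,0,0],[0,0,0],[0,0,0],[0,0,0]], "delta_rot": [[-0.1,0.1,0],[0,0,0],[0,0,0],[0,0,0],[0,0,0],[0,0,0],[0,0,0],[0,0,0],[0,0,0],[0,0,0],[0,0,0],[0,0,0],[0,0,0]], "grip": [1,1,1,1,1,1,-1,-1,-1,-1,-1,-1,-1], "squeeze": 30}}

```text
clock: 5.32
tool_pos: [0.4985, 0.2402, 0.2062]
eef_rot: [0.077, 0.997, 0.001, -0.001]
contact_force: [0.3, -1.6, 0.4]
opening: 0.23
finger_force: 0.5
```

Run:
```python
from h import *
plan([.5016,.2365,.206],-9)
cv2.imwrite("pics/a.png",r.snapshot("side"))
for t in ("hook_tip","hook_seat","hook_rod"):
  for n in("top","side"):
    for d in r.look_for(n,t)[:2]: print(n,t,np.round(d["point"],3),round(d["confidence"],2))
```

```text
t 5.33 pos [0.4985 0.2402 0.2062] rodyaw -8.84 tilt [-0.0018  0.0017 -1.    ]
rot(tool,deg) [ 0.08 -0.12  0.16] then shift [-0.0036 -0.0031  0.0002] F [ 0.28 -1.57  0.43] ff 0.5 op 0.23
top hook_tip [0.498 0.229 0.16 ] 0.6
side hook_tip [0.654 0.275 0.034] 0.71
side hook_tip [0.496 0.242 0.132] 0.43
side hook_seat [0.499 0.241 0.128] 0.6
top hook_rod [0.497 0.232 0.163] 0.7
```

>>> {"method": "play_rows", "body": {"translation": [[-0.002,0,0],[0,0,0],[0,0,0],[0,0,0]], "delta_rot": [[0,0,0],[0,0,0],[0,0,0],[0,0,0]], "grip": [-1,-1,-1,-1]}}

```text
clock: 6.18
tool_pos: [0.5007, 0.2401, 0.2062]
eef_rot: [0.077, 0.997, 0.001, -0.001]
contact_force: [0.5, 0.3, -0.7]
opening: 0.179
finger_force: 30.0
```

>>> {"method": "play_rows", "body": {"translation": [[0,0,-0.005],[0,0,-0.005],[0,0,0],[0.01,-0.0019,0],[0.01,-0.0019,0],[0,0,0]], "delta_rot": [[0,0,0],[0,0,0],[0,0,0],[0,0,0],[0,0,0],[0,0,0]], "grip": [-1,-1,-1,-1,-1,-1]}}

```text
clock: 6.92
tool_pos: [0.4788, 0.2394, 0.2162]
eef_rot: [0.076, 0.997, 0.001, -0.001]
contact_force: [0.7, -0.3, -1.1]
opening: 0.181
finger_force: 30.0
```

>>> {"method": "play_rows", "body": {"translation": [[0.012,-0.0022,0],[0.012,-0.0022,0],[0.012,-0.0022,0],[0.012,-0.0022,0],[0,0,-0.05],[0,0,-0.05],[0,0,-0.04],[0,0,0]], "delta_rot": [[0,0,0],[0,0,0],[0,0,0],[0,0,0],[0,0,0],[0,0,0],[0,0,0],[0,0,0]], "grip": [-1,-1,-1,-1,-1,-1,-1,-1]}}

```text
clock: 7.92
tool_pos: [0.4323, 0.2386, 0.359]
eef_rot: [0.077, 0.997, 0.003, 0.002]
contact_force: [0.2, -0.2, -0.9]
opening: 0.178
finger_force: 30.0
```

Run:
```python
from h import *
plan([.43,.2365,.35],-9)
s=r.get_state(); G=np.array(s["tool_pos"])
I=r.snapshot("side"); J=r.snapshot("top")
a=cv2.resize(I[165:265,150:290],None,fx=4,fy=4,interpolation=cv2.INTER_CUBIC)
# tank + stand from top
def e(x,y,w,h,f): return cv2.resize(J[y:y+h,x:x+w],None,fx=f,fy=f,interpolation=cv2.INTER_CUBIC)
b=e(230,176,44,46,5);
c=np.zeros((600,800,3),np.uint8); c[:400,:560]=a; c[:230,570:790]=b
cv2.imwrite("pics/c3.png",cv2.convertScaleAbs(c,alpha=1.4))
o=G-[0,0,.05]; print("rod origin guess",o,"tip px",proj("side",o+[.018,0,-.099]),"bottom",proj("side",o-[0,0,.119]))
```

```text
t 7.92 pos [0.4323 0.2386 0.359 ] rodyaw -8.85 tilt [ 0.0043  0.0055 -1.    ]
rot(tool,deg) [0.35 0.19 0.15] then shift [ 0.002  -0.0024  0.009 ] F [ 0.15 -0.19 -0.92] ff 30.0 op 0.178
rod origin guess [0.43230853 0.23857538 0.30897806] tip px [[250.56683332 188.07294775]] bottom [[256.46725389 195.25324597]]
```

View pics/c3.png

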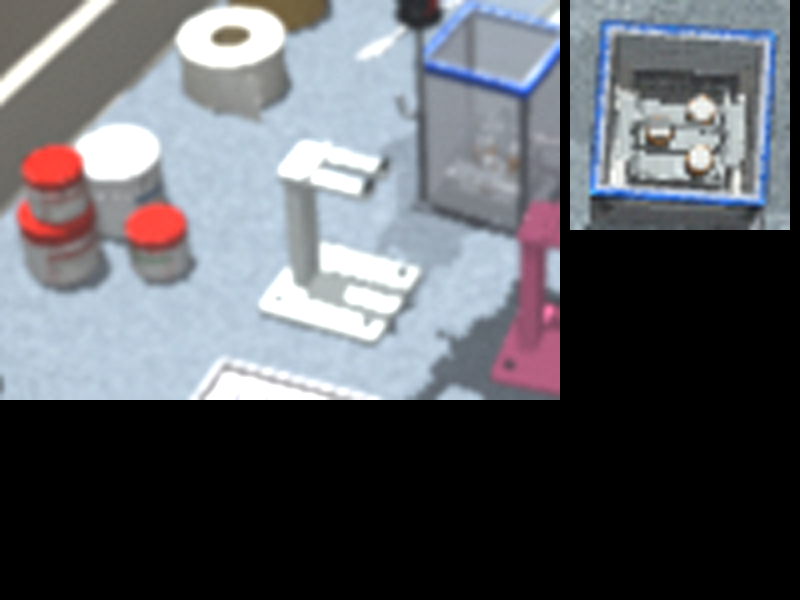

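Side picture: the rod hangs from the gripper with its hook at about (251,191), pointing to +x as predicted. The jars and the empty white fork are undisturbed. Next I'll look closely into the tank with a model overlay.

```bash
cat > tk.py <<'E'
from h import *
T=np.array([.4525,.0616,0]); Y=-.028
def w(L): return R.from_euler("z",Y).apply(np.array(L,float))+T
box=lambda z,hx,hy:[[hx,hy,z],[hx,-hy,z],[-hx,-hy,z],[-hx,hy,z],[hx,hy,z]]
bail=[[0,-.027,.042],[0,-.02,.065],[0,-.005,.078],[0,.005,.078],[0,.02,.065],[0,.027,.042]]
def panel(n,x,y,ww,hh,f,models):
    a=cv2.resize(r.snapshot(n)[y:y+hh,x:x+ww],None,fx=f,fy=f,interpolation=cv2.INTER_CUBIC)
    a=cv2.convertScaleAbs(a,alpha=1.5); b=a.copy()
    for m,c in models:
        p=((proj(n,w(m))-[x,y]+.5)*f-.5).round().astype(int); cv2.polylines(b,[p],False,c,1)
    return a,b
if __name__=="__main__":
    M=[(box(.145,.049,.049),(0,255,255)),(box(.042,.03,.028),(0,255,0)),(bail,(0,0,255))]
    a,b=panel("top",230,176,44,46,9,M); c,d=panel("side",252,160,44,66,4,M)
    o=np.zeros((600,800,3),np.uint8); o[:a.shape[0],:396]=a; o[:b.shape[0],400:796]=b
    c=c[:180]; d=d[:180]; o[417:417+180,:176]=c[:180]; o[417:417+180,180:356]=d[:180]
    cv2.imwrite("pics/tk.png",o)
E
python3 tk.py
```

```text
(no output)
```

View pics/tk.png

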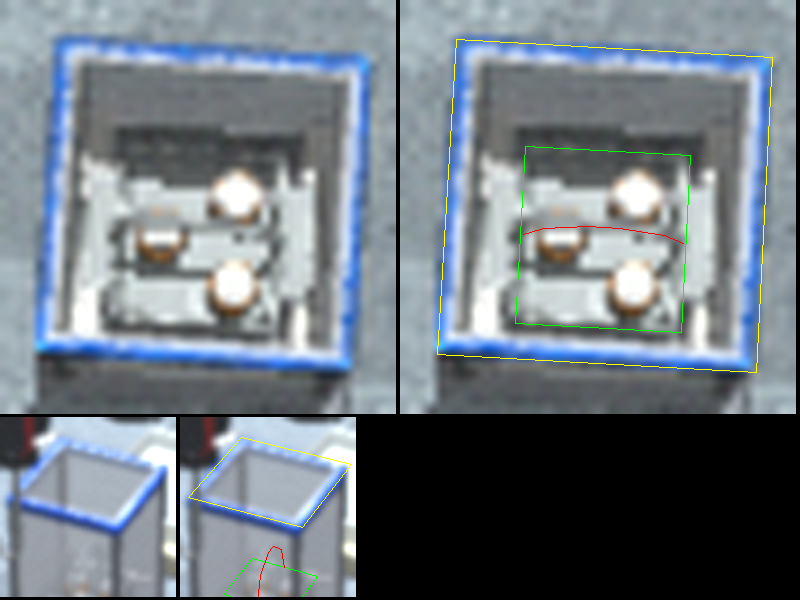

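Run:
```python
from tk import *
o=np.zeros((560,800,3),np.uint8)
cl=cv2.createCLAHE(3,(4,4))
for n,x,y,ww,hh,f,ox in(("top",237,186,32,32,12,0),("side",254,184,34,46,12,390)):
    a=cv2.resize(r.snapshot(n)[y:y+hh,x:x+ww],None,fx=f,fy=f,interpolation=cv2.INTER_LANCZOS4)
    L=cv2.cvtColor(a,cv2.COLOR_BGR2LAB); L[...,0]=cl.apply(L[...,0]); a=cv2.cvtColor(L,cv2.COLOR_LAB2BGR)
    P=lambda m:((proj(n,w(m))-[x,y]+.5)*f-.5).round().astype(int)
    for k in(-8,-4,0,4,8):
        for s in(-.027,.027) if n=="top" else ():
            p=P([[k/1000,s*1.25,.078]])[0]; cv2.circle(a,tuple(map(int,p)),2,(0,0,255) if k==0 else (0,255,255),-1)
        if n=="side":
            p=P([[k/1000,0,.078]])[0]; print(k,p); cv2.circle(a,tuple(map(int,p)),2,(0,0,255) if k==0 else (0,255,255),-1)
    h=min(560,a.shape[0]); o[:h,ox:ox+a.shape[1]]=a[:h]
cv2.imwrite("pics/tk2.png",o)
```

```text
-8 [275 116]
-4 [262 113]
0 [248 109]
4 [235 106]
8 [222 102]
```

View pics/tk2.png

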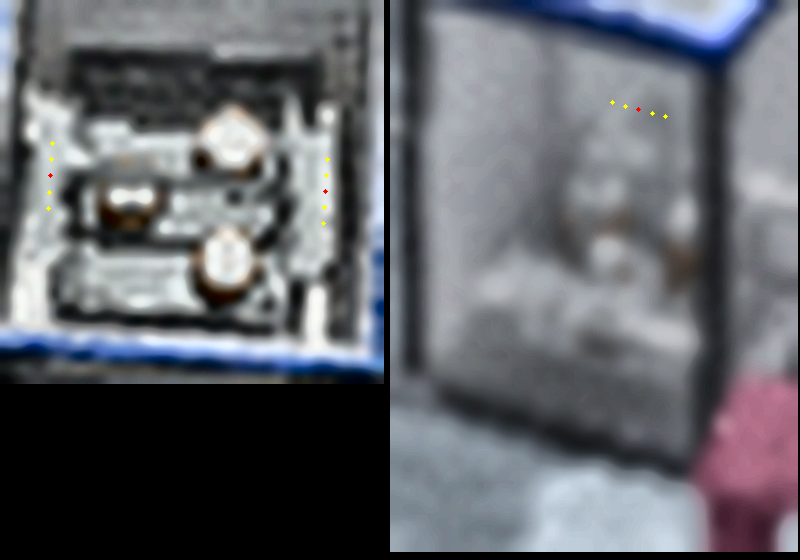

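Top crop: three caps at (232,135), (130,200) and (225,262), with the bail crossing near y≈180. The corridor between the caps is at about x≈180. Side crop: caps at about (600,190), (680,210) and (610,250), bail top near (630,112). I'll triangulate from these.

Run:
```python
from h import *
def tri(t,s):
    e1,d1=ray("top",[t]);e2,d2=ray("side",[s]);d1=d1[0]/np.linalg.norm(d1);d2=d2[0]/np.linalg.norm(d2)
    a=np.linalg.lstsq(np.c_[d1,-d2],e2-e1,rcond=None)[0]; p,q=e1+a[0]*d1,e2+a[1]*d2
    return ((p+q)/2).round(4),np.linalg.norm(p-q).round(4)
T=lambda u,v:((u+.5)/12-.5+237,(v+.5)/12-.5+186); S=lambda u,v:((u-390+.5)/12-.5+254,(v+.5)/12-.5+184)
for t in[(232,135),(130,200),(225,262)]:
    for s in[(600,190),(680,210),(610,250)]: print(t,s,*tri(T(*t),S(*s)))
print("bail",tri(T(180,176),S(630,112)),atz("top",[T(180,176)],.078),atz("top",[T(180,190)],.055))
print("ears",atz("top",[T(40,200),T(320,200),T(65,200),T(285,200)],.041).round(4))
plan([.43,.066,.359],-2)
```

```text
(232, 135) (600, 190) [0.469  0.0504 0.0387] 0.0004
(232, 135) (680, 210) [0.4587 0.0469 0.0344] 0.0232
(232, 135) (610, 250) [0.4692 0.0494 0.0176] 0.0053
(130, 200) (600, 190) [0.4533 0.077  0.0605] 0.0074
(130, 200) (680, 210) [0.4431 0.0735 0.056 ] 0.0147
(130, 200) (610, 250) [0.4531 0.0764 0.0402] 0.0028
(225, 262) (600, 190) [0.4501 0.0566 0.0465] 0.0295
(225, 262) (680, 210) [0.44   0.0526 0.0412] 0.0071
(225, 262) (610, 250) [0.4499 0.0555 0.0255] 0.0252
bail (array([0.4542, 0.0635, 0.0779]), np.float64(0.0001)) [[0.45422033 0.06352049 0.078     ]] [[0.45315231 0.06335475 0.055     ]]
ears [[0.451  0.0986 0.041 ]
 [0.4531 0.0278 0.041 ]
 [0.4512 0.0923 0.041 ]
 [0.4528 0.0367 0.041 ]]
t 8.22 pos [0.4311 0.2373 0.355 ] rodyaw -8.82 tilt [-4.e-03  4.e-04 -1.e+00]
rot(tool,deg) [ 0.   -0.23 -6.82] then shift [-0.0049 -0.1712 -0.004 ] F [ 0.02  0.64 -1.43] ff 30.0 op 0.177
```

```bash
cat >> h.py <<'E'
ORG=np.array([0,0,-.0512])  # rod origin from TCP in rod axes
SEAT=np.array([.009,0,-.1105]); TIP=np.array([.018,0,-.099]); BOT=np.array([0,0,-.119])
def goal(steps,quiet=False):
    """steps: list of (local pt in rod, world pt, yaw deg, tilt deg); prints per step rot then shift in tool axes after the turn"""
    s=r.get_state(); M=R.from_quat(s["eef_rot"]); p=s["tool_pos"]
    print("t",round(s["clock"],2),"pos",p.round(4),"F",s["contact_force"].round(2),"ff",round(s["finger_force"],1),"op",round(s["opening"],3))
    for l,w,y,t in steps:
        Q=R.from_euler("y",t,degrees=True)*R.from_euler("z",y,degrees=True)   # rod axes in world
        T=Q*R.from_matrix(np.diag([-1.,1,-1]))
        q=np.array(w)-Q.apply(np.array(l)+ORG)
        print("rot",np.degrees((M.inv()*T).as_rotvec()).round(1),"shift before turn",M.inv().apply(q-p).round(4),"after turn",T.inv().apply(q-p).round(4),"TCP",q.round(4)); M,p=T,q
E
python3 - <<'E'
from h import *
b=np.array([.454,.0634,.0755])
goal([(TIP,[.4435,.0634,.20],-2,6),(TIP,[.4435,.0634,.071],-2,6),(TIP,[.4642,.0634,.0705],-2,6),(SEAT,[.454,.0634,.074],-2,0)])
E
```

```text
t 8.22 pos [0.4311 0.2373 0.355 ] F [ 0.02  0.64 -1.43] ff 30.0 op 0.177
rot [ 0.6  5.7 -6.8] shift before turn [-0.0367 -0.1697  0.0036] after turn [-0.0166 -0.1728  0.0026] TCP [0.4413 0.064  0.3513]
rot [0. 0. 0.] shift before turn [-0.0135  0.0005  0.1283] after turn [-0.0135  0.0005  0.1283] TCP [0.4413 0.064  0.2223]
rot [0. 0. 0.] shift before turn [-0.0206  0.0007 -0.0017] after turn [-0.0206  0.0007 -0.0017] TCP [0.462  0.064  0.2218]
rot [-0.2 -6.  -0. ] shift before turn [ 0.0183 -0.001  -0.0121] after turn [ 0.017  -0.0009 -0.0139] TCP [0.445  0.0637 0.2357]
```

>>> {"method": "play_rows", "body": {"translation": [[0,0,0],[-0.0028,-0.0288,0.0004],[-0.0028,-0.0288,0.0004],[-0.0028,-0.0288,0.0004],[-0.0028,-0.0288,0.0004],[-0.0028,-0.0288,0.0004],[-0.0028,-0.0288,0.0004],[0,0,0],[0,0,0]], "delta_rot": [[0.6,5.7,-6.8],[0,0,0],[0,0,0],[0,0,0],[0,0,0],[0,0,0],[0,0,0],[0,0,0],[0,0,0]], "grip": [-1,-1,-1,-1,-1,-1,-1,-1,-1]}}

```text
clock: 9.35
tool_pos: [0.4419, 0.0653, 0.3523]
eef_rot: [0.017, 0.999, 0.0, -0.051]
contact_force: [0.4, 0.0, -0.4]
opening: 0.18
finger_force: 30.0
```

Run:
```python
from h import *
goal([(TIP,[.4435,.0634,.16],-2,6),(TIP,[.4435,.0634,.071],-2,6)])
I=r.snapshot("side"); o=r.get_state(); M=R.from_quat(o["eef_rot"])*R.from_matrix(np.diag([-1.,1,-1]))
a=cv2.resize(I[130:215,235:305],None,fx=7,fy=7,interpolation=cv2.INTER_CUBIC)
for l in(TIP,SEAT,BOT):
    p=((proj("side",o["tool_pos"]+M.apply(l+ORG))[0]-[235,130]+.5)*7).astype(int); cv2.circle(a,tuple(map(int,p)),2,(0,255,255),-1)
cv2.imwrite("pics/hk.png",cv2.convertScaleAbs(a,alpha=1.4))
```

```text
t 9.35 pos [0.4419 0.0653 0.3523] F [ 0.41  0.04 -0.38] ff 30.0 op 0.18
rot [0.1 0.1 0. ] shift before turn [-0.0036 -0.0012  0.0408] after turn [-0.0037 -0.0011  0.0408] TCP [0.4413 0.064  0.3113]
rot [0. 0. 0.] shift before turn [-0.0093  0.0003  0.0885] after turn [-0.0093  0.0003  0.0885] TCP [0.4413 0.064  0.2223]
```

View pics/hk.png

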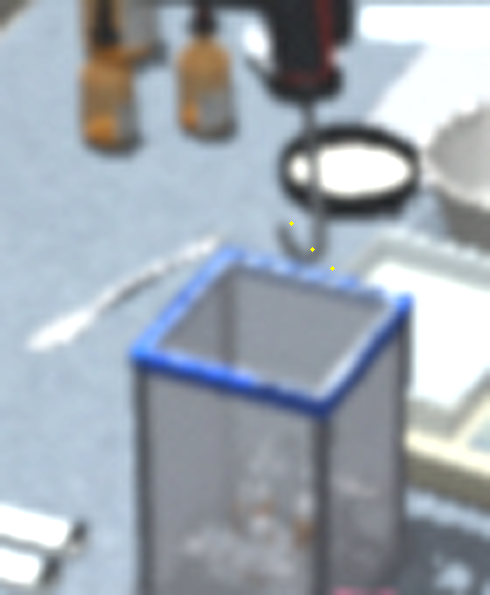

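```bash
sed -i 's/^ORG=np.array(\[0,/ORG=np.array([.003,/' h.py
python3 - <<'E'
from h import *
goal([(TIP,[.4435,.0634,.16],-2,6),(TIP,[.4435,.0634,.071],-2,6),(TIP,[.4642,.0634,.0705],-2,6),(SEAT,[.454,.0634,.072],-2,0),(SEAT,[.454,.0634,.24],-2,0)])
E
```

```text
t 9.4 pos [0.442  0.0656 0.3524] F [ 0.28 -0.19 -0.85] ff 30.0 op 0.177
rot [0.1 0.2 0.1] shift before turn [-0.0006 -0.0015  0.041 ] after turn [-0.0007 -0.0014  0.041 ] TCP [0.4383 0.0641 0.3116]
rot [0. 0. 0.] shift before turn [-0.0093  0.0003  0.0885] after turn [-0.0093  0.0003  0.0885] TCP [0.4383 0.0641 0.2226]
rot [0. 0. 0.] shift before turn [-0.0206  0.0007 -0.0017] after turn [-0.0206  0.0007 -0.0017] TCP [0.459  0.0641 0.2221]
rot [-0.2 -6.  -0. ] shift before turn [ 0.0181 -0.0009 -0.0098] after turn [ 0.017  -0.0009 -0.0116] TCP [0.442  0.0638 0.2337]
rot [0. 0. 0.] shift before turn [ 0.     0.    -0.168] after turn [ 0.     0.    -0.168] TCP [0.442  0.0638 0.4017]
```

>>> {"method": "play_rows", "body": {"translation": [[-0.0007,-0.0014,0.02],[0,0,0.021],[-0.0021,0,0.02],[-0.0021,0,0.02],[-0.0021,0,0.02],[-0.0015,0,0.014],[0,0,0]], "delta_rot": [[0.1,0.2,0.1],[0,0,0],[0,0,0],[0,0,0],[0,0,0],[0,0,0],[0,0,0]], "grip": [-1,-1,-1,-1,-1,-1,-1]}}

```text
clock: 10.28
tool_pos: [0.4381, 0.0638, 0.2367]
eef_rot: [0.017, 0.998, -0.001, -0.053]
contact_force: [-0.2, 0.2, -0.7]
opening: 0.177
finger_force: 30.0
```

Run:
```python
from h import *
goal([(TIP,[.4435,.0634,.071],-2,6),(TIP,[.4642,.0634,.0705],-2,6)])
```

```text
t 10.28 pos [0.4381 0.0638 0.2367] F [-0.2  0.2 -0.7] ff 30.0 op 0.177
rot [-0.  -0.1 -0. ] shift before turn [-0.0017  0.0004  0.014 ] after turn [-0.0017  0.0004  0.014 ] TCP [0.4383 0.0641 0.2226]
rot [0. 0. 0.] shift before turn [-0.0206  0.0007 -0.0017] after turn [-0.0206  0.0007 -0.0017] TCP [0.459  0.0641 0.2221]
```

>>> {"method": "play_rows", "body": {"translation": [[-0.0008,0,0.007],[-0.0008,0,0.007],[0,0,0],[-0.005,0,-0.0004],[-0.005,0,-0.0004],[-0.005,0,-0.0004],[-0.0055,0,-0.0005],[0,0,0]], "delta_rot": [[0,0,0],[0,0,0],[0,0,0],[0,0,0],[0,0,0],[0,0,0],[0,0,0],[0,0,0]], "grip": [-1,-1,-1,-1,-1,-1,-1,-1]}}

```text
clock: 11.28
tool_pos: [0.4597, 0.0618, 0.2228]
eef_rot: [0.019, 0.998, -0.001, -0.052]
contact_force: [-0.5, -0.6, -1.3]
opening: 0.175
finger_force: 30.0
```

Run:
```python
from h import *
goal([(SEAT,[.454,.0634,.072],-2,0)])
cv2.imwrite("pics/s5.png",cv2.convertScaleAbs(cv2.resize(r.snapshot("side")[165:235,245:300],None,fx=8,fy=8,interpolation=cv2.INTER_CUBIC),alpha=1.4))
```

```text
t 11.28 pos [0.4597 0.0618 0.2228] F [-0.52 -0.56 -1.31] ff 30.0 op 0.175
rot [-0.2 -6.  -0.1] shift before turn [ 0.0188  0.0013 -0.009 ] after turn [ 0.0178  0.0014 -0.0109] TCP [0.442  0.0638 0.2337]
```

>>> {"method": "play_rows", "body": {"translation": [[0.006,0.0005,-0.003],[0.006,0.0005,-0.0033],[0.006,0.0005,-0.0036],[0,0,0],[0,0,-0.005],[0,0,-0.005],[0,0,-0.005],[0,0,0],[0,0,0]], "delta_rot": [[0,-2,0],[0,-2,0],[0,-2,0],[0,0,0],[0,0,0],[0,0,0],[0,0,0],[0,0,0],[0,0,0]], "grip": [-1,-1,-1,-1,-1,-1,-1,-1,-1]}}

```text
clock: 12.45
tool_pos: [0.4419, 0.064, 0.2489]
eef_rot: [0.018, 1.0, -0.002, -0.0]
contact_force: [-0.7, -0.3, -2.5]
opening: 0.176
finger_force: 30.0
```

Run:
```python
from h import *
goal([(SEAT,[.454,.0634,.09],-2,0)])
cv2.imwrite("pics/s6.png",cv2.convertScaleAbs(cv2.resize(r.snapshot("side")[165:235,245:300],None,fx=8,fy=8,interpolation=cv2.INTER_CUBIC),alpha=1.4))
```

```text
t 12.45 pos [0.4419 0.064  0.2489] F [-0.74 -0.33 -2.46] ff 30.0 op 0.176
rot [-0.3 -0.  -0.1] shift before turn [-0.0001 -0.0002 -0.0028] after turn [-0.0001 -0.0002 -0.0028] TCP [0.442  0.0638 0.2517]
```

>>> {"method": "play_rows", "body": {"translation": [[0,0,-0.008],[0,0,-0.012],[0,0,-0.014],[0,0,-0.014],[0,0,-0.014],[0,0,-0.014],[0,0,-0.014],[0,0,-0.014],[0,0,-0.014],[0,0,-0.014],[0,0,-0.014],[0,0,-0.012],[0,0,-0.008],[0,0,0],[0,0,0]], "delta_rot": [[0,0,0],[0,0,0],[0,0,0],[0,0,0],[0,0,0],[0,0,0],[0,0,0],[0,0,0],[0,0,0],[0,0,0],[0,0,0],[0,0,0],[0,0,0],[0,0,0],[0,0,0]], "grip": [-1,-1,-1,-1,-1,-1,-1,-1,-1,-1,-1,-1,-1,-1,-1]}}

```text
clock: 14.38
tool_pos: [0.4417, 0.0647, 0.4146]
eef_rot: [0.018, 1.0, -0.002, -0.001]
contact_force: [0.2, 0.2, -3.0]
opening: 0.178
finger_force: 30.0
```

Run:
```python
from h import *
goal([(SEAT,[.484,.408,.262],3.1,0),(SEAT,[.484,.408,.09],3.1,0)])
I=r.snapshot("side"); cv2.imwrite("pics/s7.png",cv2.convertScaleAbs(cv2.resize(I[120:230,220:320],None,fx=5,fy=5,interpolation=cv2.INTER_CUBIC),alpha=1.4))
print([ (np.round(d["point"],3),round(d["confidence"],2)) for d in r.look_for("side","basket")[:2]])
```

```text
t 14.38 pos [0.4417 0.0647 0.4146] F [ 0.18  0.18 -3.01] ff 30.0 op 0.178
rot [-0.3 -0.1 -5.2] shift before turn [-0.0177  0.3435 -0.0107] after turn [-0.0488  0.3405 -0.0091] TCP [0.472  0.4074 0.4237]
rot [0. 0. 0.] shift before turn [0.    0.    0.172] after turn [0.    0.    0.172] TCP [0.472  0.4074 0.2517]
[(array([0.455, 0.072, 0.208]), 0.75)]
```

View pics/s7.png

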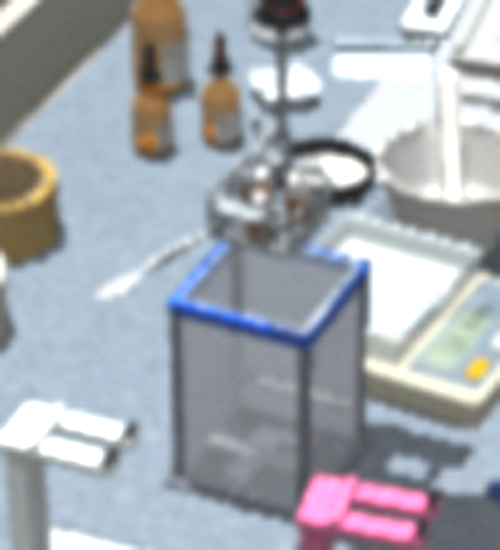

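Side picture: the basket hangs on the hook at about (270,195) in the crop, clear above the blue rim. I'll carry it to the tray.

>>> {"method": "play_rows", "body": {"translation": [[0,0,0],[0,0,0],[-0.0009,0.006,0],[-0.0018,0.012,0],[-0.0027,0.018,0],[-0.0037,0.0245,0],[-0.0037,0.0245,0],[-0.0037,0.0245,0],[-0.0037,0.0245,0],[-0.0037,0.0245,0],[-0.0037,0.0245,0],[-0.0037,0.0245,0],[-0.0037,0.0245,0],[-0.0037,0.0245,0],[-0.0037,0.0245,0],[-0.0037,0.0245,0],[-0.0027,0.018,0],[-0.0018,0.012,0],[-0.0009,0.006,0],[0,0,0]], "delta_rot": [[-0.3,0,-2.6],[0,0,-2.6],[0,0,0],[0,0,0],[0,0,0],[0,0,0],[0,0,0],[0,0,0],[0,0,0],[0,0,0],[0,0,0],[0,0,0],[0,0,0],[0,0,0],[0,0,0],[0,0,0],[0,0,0],[0,0,0],[0,0,0],[0,0,0]], "grip": [-1,-1,-1,-1,-1,-1,-1,-1,-1,-1,-1,-1,-1,-1,-1,-1,-1,-1,-1,-1]}}

```text
clock: 16.98
tool_pos: [0.4749, 0.4087, 0.4151]
eef_rot: [-0.027, 1.0, 0.0, -0.0]
contact_force: [-1.0, -0.3, -3.2]
opening: 0.181
finger_force: 30.0
```

Run:
```python
from h import *
goal([(SEAT,[.487,.41,.262],3.1,0),(SEAT,[.487,.41,.082],3.1,0)])
for n in("side","top"):
  r.snapshot(n)
  for t in("basket","tray"): print(n,t,[ (np.round(d["point"],3),round(d["confidence"],2)) for d in r.look_for(n,t)[:2]])
```

```text
t 16.98 pos [0.4749 0.4087 0.4151] F [-0.97 -0.34 -3.19] ff 30.0 op 0.181
rot [ 0. -0. -0.] shift before turn [-0.0001  0.0007 -0.0086] after turn [-0.0001  0.0007 -0.0086] TCP [0.475  0.4094 0.4237]
rot [0. 0. 0.] shift before turn [0.   0.   0.18] after turn [0.   0.   0.18] TCP [0.475  0.4094 0.2437]
side basket [(array([0.485, 0.414, 0.206]), 0.63)]
side tray [(array([0.487, 0.414, 0.002]), 0.71)]
top basket []
top tray [(array([0.493, 0.387, 0.003]), 0.61)]
```

>>> {"method": "play_rows", "body": {"translation": [[0,0,0.006],[0,0,0.012],[0,0,0.016],[0,0,0.018],[0,0,0.018],[0,0,0.018],[0,0,0.018],[0,0,0.016],[0,0,0.012],[0,0,0.01],[0,0,0.008],[0,0,0.006],[0,0,0.004],[0,0,0],[0,0,0]], "delta_rot": [[0,0,0],[0,0,0],[0,0,0],[0,0,0],[0,0,0],[0,0,0],[0,0,0],[0,0,0],[0,0,0],[0,0,0],[0,0,0],[0,0,0],[0,0,0],[0,0,0],[0,0,0]], "grip": [-1,-1,-1,-1,-1,-1,-1,-1,-1,-1,-1,-1,-1,-1,-1]}}

```text
clock: 19.15
tool_pos: [0.4751, 0.4089, 0.2536]
eef_rot: [-0.027, 1.0, 0.001, 0.0]
contact_force: [-0.2, -0.3, -3.1]
opening: 0.183
finger_force: 30.0
```

>>> {"method": "play_rows", "body": {"translation": [[0,0,0.002],[0,0,0.002],[0,0,0.002],[0,0,0.002],[0,0,0.002],[0,0,0.0015],[0,0,0.0015],[0,0,0.0015],[0,0,0.0015],[0,0,0.0015],[0,0,0.0015],[0,0,0.0015],[0,0,0.0015],[0,0,0]], "delta_rot": [[0,0,0],[0,0,0],[0,0,0],[0,0,0],[0,0,0],[0,0,0],[0,0,0],[0,0,0],[0,0,0],[0,0,0],[0,0,0],[0,0,0],[0,0,0],[0,0,0]], "grip": [-1,-1,-1,-1,-1,-1,-1,-1,-1,-1,-1,-1,-1,-1]}}

```text
clock: 20.9
tool_pos: [0.475, 0.4088, 0.2313]
eef_rot: [-0.027, 1.0, 0.0, -0.0]
contact_force: [-0.7, -0.2, -1.3]
opening: 0.179
finger_force: 30.0
```

>>> {"method": "play_rows", "body": {"translation": [[0,0,0.003],[0,0,0.003],[0,0,0.003],[0,0,0.003],[0,0,0.002],[0,0,0],[0.004,0,0],[0.004,0,0],[0,0,0]], "delta_rot": [[0,0,0],[0,0,0],[0,0,0],[0,0,0],[0,0,0],[0,0,0],[0,0,0],[0,0,0],[0,0,0]], "grip": [-1,-1,-1,-1,-1,-1,-1,-1,-1]}}

```text
clock: 22.02
tool_pos: [0.4664, 0.4085, 0.2174]
eef_rot: [-0.027, 1.0, 0.0, -0.0]
contact_force: [-0.1, -0.2, -0.6]
opening: 0.177
finger_force: 30.0
```

>>> {"method": "play_rows", "body": {"translation": [[0.004,0,0],[0.004,0,0],[0.004,0,0],[0.004,0,0],[0.004,0,0],[0,0,0]], "delta_rot": [[0,0,0],[0,0,0],[0,0,0],[0,0,0],[0,0,0],[0,0,0]], "grip": [-1,-1,-1,-1,-1,-1]}}

```text
clock: 22.78
tool_pos: [0.4466, 0.4074, 0.2173]
eef_rot: [-0.027, 1.0, 0.0, -0.0]
contact_force: [0.2, -0.6, -1.3]
opening: 0.174
finger_force: 30.0
```

Run:
```python
from h import *
goal([])
r.snapshot("side"); print([ (np.round(d["point"],3),round(d["confidence"],2)) for t in("basket","bail","hook_tip") for d in r.look_for("side",t)[:2]])
```

```text
t 22.77 pos [0.4466 0.4074 0.2173] F [ 0.15 -0.59 -1.34] ff 30.0 op 0.174
[(array([0.487, 0.412, 0.027]), 0.71), (array([0.488, 0.416, 0.023]), 0.75), (array([0.488, 0.236, 0.008]), 0.21), (array([0.448, 0.413, 0.136]), 0.62)]
```

>>> {"method": "play_rows", "body": {"translation": [[0,0,-0.004],[0,0,-0.006],[0,0,-0.008],[0,0,-0.02],[0,0,-0.03],[0,0,-0.04],[0,0,-0.03],[0,0,0]], "delta_rot": [[0,0,0],[0,0,0],[0,0,0],[0,0,0],[0,0,0],[0,0,0],[0,0,0],[0,0,0]], "grip": [-1,-1,-1,-1,-1,-1,-1,-1]}}

```text
clock: 23.98
tool_pos: [0.4476, 0.4082, 0.3581]
eef_rot: [-0.027, 1.0, 0.003, 0.002]
contact_force: [-0.5, 0.6, -1.8]
opening: 0.177
finger_force: 30.0
```

Run:
```python
from h import *
plan([.43,.2388,.355],-9)
cv2.imwrite("pics/s8.png",r.snapshot("side")); print([ (np.round(d["point"],3),round(d["confidence"],2)) for n in("side","top") if r.snapshot(n) is not None for t in("basket",) for d in r.look_for(n,t)[:2]])
```

```text
t 23.98 pos [0.4476 0.4082 0.3581] rodyaw 3.08 tilt [ 0.0038  0.0053 -1.    ]
rot(tool,deg) [ 0.31  0.2  12.08] then shift [-0.0091 -0.17    0.0031] F [-0.54  0.6  -1.82] ff 30.0 op 0.177
[(array([0.488, 0.409, 0.028]), 0.75), (array([0.489, 0.394, 0.028]), 0.49)]
```

>>> {"method": "play_rows", "body": {"translation": [[0,0,0],[0,0,0],[-0.0015,-0.0284,0],[-0.0015,-0.0284,0],[-0.0015,-0.0284,0],[-0.0015,-0.0284,0],[-0.0015,-0.0284,0],[-0.0015,-0.0284,0],[0,0,0],[0,0,0]], "delta_rot": [[0,0,6],[0,0,6],[0,0,0],[0,0,0],[0,0,0],[0,0,0],[0,0,0],[0,0,0],[0,0,0],[0,0,0]], "grip": [-1,-1,-1,-1,-1,-1,-1,-1,-1,-1]}}

```text
clock: 25.48
tool_pos: [0.4295, 0.2382, 0.3548]
eef_rot: [0.077, 0.997, 0.001, -0.0]
contact_force: [0.2, 0.7, -1.5]
opening: 0.177
finger_force: 30.0
```

Run:
```python
from h import *
plan([.43,.2388,.2175],-9)
```

```text
t 25.48 pos [0.4295 0.2382 0.3548] rodyaw -8.87 tilt [-7.0e-04  1.6e-03 -1.0e+00]
rot(tool,deg) [ 0.08 -0.05  0.13] then shift [-0.0004  0.0006  0.1373] F [ 0.2   0.66 -1.47] ff 30.0 op 0.177
```

>>> {"method": "play_rows", "body": {"translation": [[0,0.0003,0.03],[0,0,0.035],[0,0,0.035],[0,0,0.025],[0,0,0.0125],[0,0,0],[0,0,0]], "delta_rot": [[0,0,0.1],[0,0,0],[0,0,0],[0,0,0],[0,0,0],[0,0,0],[0,0,0]], "grip": [-1,-1,-1,-1,-1,-1,-1]}}

```text
clock: 26.35
tool_pos: [0.43, 0.2385, 0.2183]
eef_rot: [0.078, 0.997, 0.001, 0.0]
contact_force: [0.1, 0.2, -1.7]
opening: 0.174
finger_force: 30.0
```

Run:
```python
from h import *
plan([.5007,.24,.217],-9)
```

```text
t 26.35 pos [0.43   0.2385 0.2183] rodyaw -8.99 tilt [ 0.0011  0.0019 -1.    ]
rot(tool,deg) [0.12 0.05 0.01] then shift [-0.0696  0.0126  0.0013] F [ 0.09  0.17 -1.66] ff 30.0 op 0.174
```

>>> {"method": "play_rows", "body": {"translation": [[-0.01,0.0018,0],[-0.01,0.0018,0],[-0.01,0.0018,0],[-0.01,0.0018,0],[-0.01,0.0018,0],[-0.01,0.0018,0],[-0.0096,0.0018,0],[0,0,0],[0,0,0]], "delta_rot": [[0,0,0],[0,0,0],[0,0,0],[0,0,0],[0,0,0],[0,0,0],[0,0,0],[0,0,0],[0,0,0]], "grip": [-1,-1,-1,-1,-1,-1,-1,-1,-1]}}

```text
clock: 27.48
tool_pos: [0.4999, 0.2394, 0.2175]
eef_rot: [0.078, 0.997, 0.0, -0.0]
contact_force: [-0.9, -0.7, -0.9]
opening: 0.177
finger_force: 30.0
```

Run:
```python
from h import *
plan([.5007,.24,.206],-9)
```

```text
t 27.48 pos [0.4999 0.2394 0.2175] rodyaw -8.99 tilt [-9.e-04  6.e-04 -1.e+00]
rot(tool,deg) [ 0.03 -0.06  0.01] then shift [-0.0007  0.0008  0.0115] F [-0.93 -0.72 -0.88] ff 30.0 op 0.177
```

>>> {"method": "play_rows", "body": {"translation": [[-0.0005,0.0003,0.003],[0,0,0.003],[0,0,0.003],[0,0,0.002],[0,0,0.0005],[0,0,0],[0,0,0]], "delta_rot": [[0,0,0],[0,0,0],[0,0,0],[0,0,0],[0,0,0],[0,0,0],[0,0,0]], "grip": [-1,-1,-1,-1,-1,-1,-1]}}

```text
clock: 28.35
tool_pos: [0.5007, 0.2396, 0.2062]
eef_rot: [0.079, 0.997, 0.0, -0.0]
contact_force: [-0.5, -0.9, -0.2]
opening: 0.181
finger_force: 30.0
```

>>> {"method": "play_rows", "body": {"translation": [[0,0,0],[0,0,0],[0,0,0],[0,0,0],[0,0,0],[0,0,0]], "delta_rot": [[0,0,0],[0,0,0],[0,0,0],[0,0,0],[0,0,0],[0,0,0]], "grip": [-0.6,-0.5,0,0.5,1,1]}}

```text
clock: 29.1
tool_pos: [0.5008, 0.2396, 0.2061]
eef_rot: [0.079, 0.997, 0.0, -0.0]
contact_force: [0.0, -0.6, -0.5]
opening: 0.679
finger_force: 0.0
```

>>> {"method": "play_rows", "body": {"translation": [[0,0,0],[0,0,0],[0,0,-0.01],[0,0,-0.02],[0,0,-0.03],[0,0,-0.04],[0,0,-0.04],[0.04,-0.01,0],[0.04,-0.01,0],[0.04,-0.01,0],[0,0,0]], "delta_rot": [[0,0,0],[0,0,0],[0,0,0],[0,0,0],[0,0,0],[0,0,0],[0,0,0],[0,0,0],[0,0,0],[0,0,0],[0,0,0]], "grip": [1,1,1,1,1,1,1,1,1,1,1]}}

```text
clock: 30.48
tool_pos: [0.3749, 0.2282, 0.3469]
eef_rot: [0.077, 0.997, -0.0, -0.0]
contact_force: [0.2, 0.7, 0.4]
opening: 1.0
finger_force: 0.0
```

Run:
```python
from h import *
goal([])
I=r.snapshot("side");J=r.snapshot("top")
o=np.zeros((600,800,3),np.uint8)
o[:440,:400]=cv2.resize(I[185:295,170:270],None,fx=4,fy=4,interpolation=cv2.INTER_CUBIC)
o[:320,400:800]=cv2.resize(J[150:230,115:215],None,fx=4,fy=4,interpolation=cv2.INTER_CUBIC)
cv2.imwrite("pics/fin.png",cv2.convertScaleAbs(o,alpha=1.3))
for n in("side","top"):
  for t in("basket","bail","hook_rod","tray"): print(n,t,[ (np.round(d["point"],3),round(d["confidence"],2)) for d in r.look_for(n,t)[:2]])
```

```text
t 30.48 pos [0.3749 0.2282 0.3469] F [0.18 0.66 0.43] ff 0.0 op 1.0
side basket [(array([0.486, 0.41 , 0.026]), 0.79), (array([0.651, 0.276, 0.038]), 0.56)]
side bail [(array([0.486, 0.414, 0.027]), 0.88), (array([0.503, 0.245, 0.143]), 0.4)]
side hook_rod [(array([0.484, 0.413, 0.024]), 0.64), (array([0.502, 0.248, 0.142]), 0.61)]
side tray [(array([0.474, 0.431, 0.002]), 0.92)]
top basket [(array([0.499, 0.436, 0.033]), 0.44)]
top bail []
top hook_rod [(array([0.5  , 0.23 , 0.159]), 0.67)]
top tray [(array([0.532, 0.433, 0.006]), 0.87)]
```

View pics/fin.png

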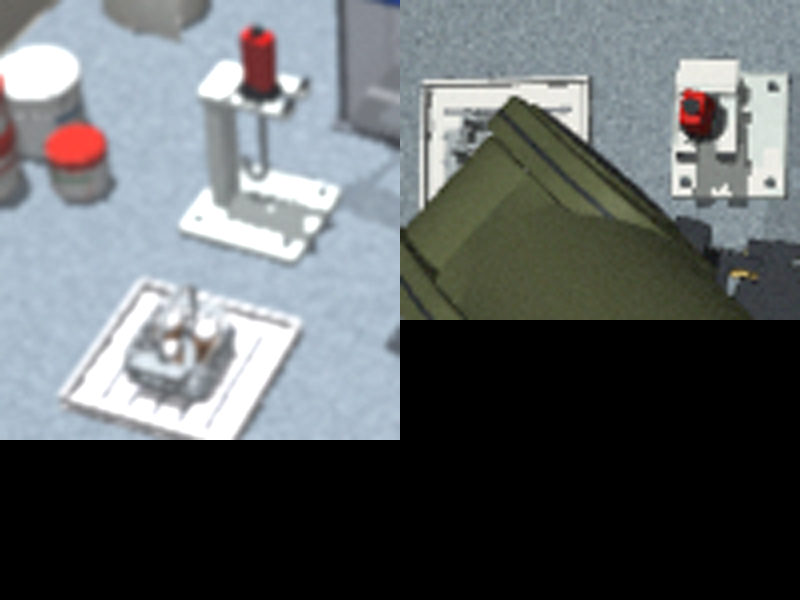

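The rod hangs upright in the white fork (red grip at (258,60)). The basket stands upright in the middle of the tray at (180,345), unhooked, and the arm is clear of everything.

```bash
python3 -c "
from plant import r
print(r.finish_job())"
```

```text
the job is handed in; nothing more can be done
None
```

I handed the job in at about 31 s. The last pictures show the basket upright and unhooked near the middle of the tray, the rod hanging in its fork, and the arm clear of everything; I got no verdict back.

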